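# Take the kettle off the hat steamer and shut its burner

## Robot

A 6-joint arm with a two-finger parallel gripper is mounted at the origin on the work surface. World frame = base frame: x ahead of the robot, y to its left, z up, the work surface at z = 0. Lengths are in m, angles in degrees, forces in N, time in s.
With the tool pointing down it reaches from about 0.35 to 0.775 m from the base axis. Payload 5.5 kg.
Tool frame: the origin (TCP) lies at the very end of the fingers, on their centre line; the grasp point (between the pads) lies arm.hold_point_z behind it (arm.hold_point_z is the distance from the TCP to the grasp point, in m); z points along the fingers, y is the line along which they close (so a half turn about z gives the same grasp; the last joint's range is limited). The gripper opens to 85 mm and grips with 20 to 120 N. Pads are 22 mm wide; open, the fingers measure 114 mm over their backs; the gripper's body (76 mm by 85 mm) begins 54 mm behind the grasp point. The pads swing forward as they close: fully open they stand 13 mm farther back than shut.
Start: joints at [68.835, 17.945, 2.641, 74.691, 0, 82.002], TCP at [0.131, 0.56, 0.231] pointing down, gripper open.
Joint ranges: [-158.12, 158.12], [-49.38, 96.58], [-58.88, 72.47], [-126.05, 133.96], [-84.25, 85.87], [-180, 180]. Speed limits (degrees/s): [147.25, 147.25, 180, 180, 180, 180].

## Interface

Orientations are given as [roll, pitch, yaw] about the fixed x, y, z axes, in that order (R = Rz(yaw) Ry(pitch) Rx(roll)).
In Python, from rig import arm, kinematics, sensors, imaging, order gives the robot as it stands. The module is installed in compiled form; this text tells all that it offers. Calls block until the motion is done:
- arm.movep(position, orientation): joint-space move of the TCP to a pose.
- arm.move_linear(position, attitude=None, v=0.15): straight line of the TCP; attitude=None keeps the orientation; v is the mean speed in m/s.
- arm.set_joints(angles): joint-space move.
- arm.set_gripper(opening, effort=None): opening from 0.0 (shut) to 1.0 (fully open); effort is the grip in N (None keeps the last); returns when the fingers have stopped.
- arm.dwell(seconds).
- kinematics.inverse_kinematics(position, orientation): joint angles nearest the present ones, or None.
- sensors.get_obs(): the state.
- imaging.camera(name): name is "side" or "top"; returns a dict with "img" (384x512x3 uint8, red, green, blue), "mtx" (3x3 intrinsics, pixels), "cam_to_world" (4x4, takes a point from camera to world coordinates). Camera axes: x right, y up, looking along -z (the intrinsics and any distortion apply to the point x, -y, -z); pixel columns grow to the right and rows downward; lengths in m; the calibration is good to about 2 mm. A picture is of the moment at which its call begins. There is no depth.
A pose or a line that the arm cannot do raises arm.Unreachable and nothing moves.
- order.close_job(): hands the job in; it is judged then, once.
The state is a dict: "time_s": time; "joint_pos": joint angles; "joint_velocities": joint speeds; "tau": joint torques, N m; "tool_pos": TCP position; "orientation": TCP orientation; "wrist_force": force on the tool from outside, world axes, zero at the start; "ft_torque": the same for the moment, N m; "gripper_width": opening from 0.0 (shut) to 1.0 (fully open); "gripper_force": force on a finger pad.
Only numpy, scipy, OpenCV 4.12 (cv2) and the standard library are available. Lean on these libraries where they do the work, as an engineer would, in place of code of your own. Each camera call takes 0.05 s, during which the arm holds its last target. There are 200 camera calls.

## Task

Take the kettle off the burner under the hood, keeping it upright, and set it down gently with its whole base on the round wooden board. Then push the steel shutter plate along its guides until it is fully home against the end stop and covers the burner. Leave everything else on the bench where it is.

Things in the scene. Friction and masses are not known exactly. Their poses are not given: they have to be found in the camera images.
- kettle_mid (a point): aluminium kettle, 0.4 to 0.75 kg, body 108 mm across (base 92 mm), 92 mm tall, 147 mm to the top of its handle; short spout towards its own +x (tip 88 mm from the axis). This point is on its upright axis, 73 mm above its base; x to the spout, z up. At the start its base is on the burner, 50 mm above the bench, between the guides, which rise to 70 mm.
- kettle_handle (a point): centre of the kettle's handle, on its axis 138 mm above its base (same axes as the kettle): a straight dark wooden bar along x, 70 mm long, 18 mm wide and 18 mm high, on a fixed wire arch over the lid. The top of the lid's knob is 35 mm below this point.
- station: steaming station, fixed: grey steel box 200 mm (x) by 340 mm (y, -180 to +160), 50 mm high; origin on its underside, z up. Burner centre at (0, 90 mm), level with the box top. Two ledges (x = +-55 to 80 mm, tops 58 mm high), outside them two guides (inner faces x = +-80 mm, tops 70 mm high, y -170 to +150 mm): the shutter plate slides along y on the ledges, between the guides.
- hood_edge (a point): middle of the hood's front lower edge, 335 mm above the bench, 5 mm to the robot's side of the burner's centre (axes as the station's). The hood is a plate 130 mm (towards +x) by 240 mm (y, +-120), 10 mm thick, with a vent pipe on top; its two 18 mm uprights are at x = 120, y = +-110 mm from here. It overhangs the handle: the hand must come in tilted, leaning back to the robot's side.
- slide_stop (a point): middle of the end stop's face that the shutter plate's front edge meets when home, on the guides' centre line (axes as the station's), 58 mm above the bench; the stop rises to 70 mm.
- shutter_mid (a point): loose steel shutter plate, 0.4 kg, 148 mm (x) by 90 mm (y) by 8 mm, with 50 mm long side shoes, about 3 mm play in all between the guides. Origin at its middle, 4 mm above its underside; axes as the station's. Slides towards +y at a few N; starts 165 to 200 mm short of home. Home, this point is 45 mm before the stop's face. Pushed within 10 mm of the middle of its tab it runs freely; over 20 mm off, it skews and jams.
- shutter_tab (a point): middle of the rear (-y) face of the upright tab along the shutter plate's rear edge, where it is to be pushed towards +y. The tab is 140 mm wide (x), 6 mm thick (y) and 30 mm high, +-15 mm about this point; it starts 45 mm behind the plate's middle.
- round_board: round wooden board, 144 mm across, 12 mm thick, fixed on the bench; origin at the centre of its underside. The kettle goes here.
- square_board: square wooden board, 135 mm, 12 mm thick, fixed; origin at the centre of its underside. Not for the kettle: a jar stands on it.
- jar: bystander: jar on the square board, 56 mm across, 75 mm tall; origin at its underside
- tape: bystander: tape measure, 60 x 34 x 55 mm tall; origin at its underside
- block: bystander: wooden hat block, a dome 132 mm across, 104 mm tall; origin at its underside
- offcut: bystander: wooden block 50 x 110 x 35 mm tall; origin at its underside
- weight: bystander: steel cylinder 52 mm across, 45 mm tall; origin at its underside
Mind the look-alikes: they are no part of the job. Of the things shaped like the part that bears kettle_mid, the aluminium one is meant.

How it is judged (in metres and radians):
On the way, in this order (a step that is already met when the one before it is completed fails the run):
1. the kettle is lifted clear of the burner (z of kettle_mid in the frame of station above 0.138 m), for 0.1 s.
2. the kettle stands upright on the round board, let go (horizontal distance between kettle_mid and round_board below 0.03 m and z of kettle_mid in the frame of round_board between 0.079 and 0.091 m and angle between kettle_mid's own z axis and vertical below 0.1 rad and contact force between the fingers and kettle below 0.1 N and linear speed of kettle below 0.02 m/s), for 0.2 s.
At the end, for the whole second after the job is handed in: The kettle stands upright (within 6 degrees) and at rest on the round board, its axis within 30 mm of the board's centre; the shutter plate lies flat in its guides, at rest, within 5 mm of its end stop (horizontal distance between kettle_mid and round_board below 0.03 m and z of kettle_mid in the frame of round_board between 0.079 and 0.091 m and angle between kettle_mid's own z axis and vertical below 0.1 rad and linear speed of each of kettle, shutter below 0.02 m/s and y of shutter_mid in the frame of station between 0.087 and 0.097 m and z of shutter_mid in the frame of station between 0.058 and 0.066 m and angle between the y axis of shutter_mid and the y axis of station, either way round below 0.08 rad); the robot touches nothing.
It fails at once if the kettle is tipped more than 26 degrees (angle between kettle_mid's own z axis and vertical above 0.45 rad).
It fails at once if the kettle is banged or pressed down on the board (over 60 N) (contact force between kettle and round_board above 60 N).
It fails at once if the kettle is dropped: let go more than 15 mm above the round board (horizontal distance between kettle_mid and round_board below 0.08 m and z of kettle_mid in the frame of round_board above 0.1 m and contact force between each of the fingers, the arm and kettle below 0.2 N).
It fails at once if another thing on the bench is moved by more than 25 mm (distance of any of jar, tape, block, offcut, weight from where it was at the start of the episode above 0.025 m).
It also fails if it takes over 64 s, if anything falls off the work surface, if the arm or the gripper's body presses on something with over 40 N, if the wrist force passes 120 N, or if a joint passes its speed limit or range.

## Working session

There is one attempt and no reset: what is moved stays moved. The work goes in short steps, each a Python script; the robot and the scene stay as the last script left them, time stands still between calls to the robot, and variables do not carry over. Pictures are saved under pics/ and viewed, at most 10 in all, crops included, and the job is handed in when it is done.

```bash
mkdir -p pics
python3 - <<'E'
from rig import arm, kinematics, sensors, imaging, order
import cv2,numpy as np,pickle
d={}
for n in("side","top"):
    c=imaging.camera(n);d[n]=c;cv2.imwrite(f"pics/{n}0.png",cv2.resize(c["img"][:,:,::-1],(800,600)))
    print(n,c["mtx"].tolist(),np.round(c["cam_to_world"],4).tolist(),c.keys())
pickle.dump(d,open("c0.pkl","wb"))
print(arm.hold_point_z,sensors.get_obs())
E
```

```text
side [[387.95867295620593, 0.0, 256.44537809425003], [0.0, 387.95867295620593, 194.18072506505536], [0.0, 0.0, 1.0]] [[0.9688, 0.1472, -0.1994, 0.2691], [-0.2478, 0.5545, -0.7945, -0.8411], [-0.0063, 0.8191, 0.5736, 0.8439], [0.0, 0.0, 0.0, 1.0]] dict_keys(['img', 'mtx', 'cam_to_world'])
top [[498.1949006563688, 0.0, 248.06815924778633], [0.0, 498.1949006563688, 194.45248459572954], [0.0, 0.0, 1.0]] [[-0.0964, 0.9705, -0.221, 0.2019], [-0.9953, -0.0943, 0.0201, 0.031], [-0.0013, 0.2219, 0.9751, 1.4325], [0.0, 0.0, 0.0, 1.0]] dict_keys(['img', 'mtx', 'cam_to_world'])
0.0187 {'time_s': 0.1, 'joint_pos': array([ 6.88342123e+01,  1.79882013e+01,  2.58411945e+00,  7.46916331e+01,
       -6.73662710e-04,  8.19995164e+01]), 'joint_velocities': array([-0.06229202, -0.02484711,  0.17214139, -0.05542739, -0.0122893 ,
       -0.01615123]), 'tau': array([ 2.58000218e-03, -4.81727064e+01,  2.99243706e+01,  1.26703887e-02,
       -1.22947881e-04, -2.20112321e-05]), 'tool_pos': array([0.13082813, 0.5594486 , 0.2304857 ]), 'orientation': array([-1.79905123e+02, -1.26546441e-02,  1.66834686e+02]), 'wrist_force': array([0.42075065, 0.0255213 , 0.30420989]), 'ft_torque': array([0.02710253, 0.02350092, 0.04031433]), 'gripper_force': 0.0, 'gripper_width': 0.9962148114710063}
```

View pics/side0.png

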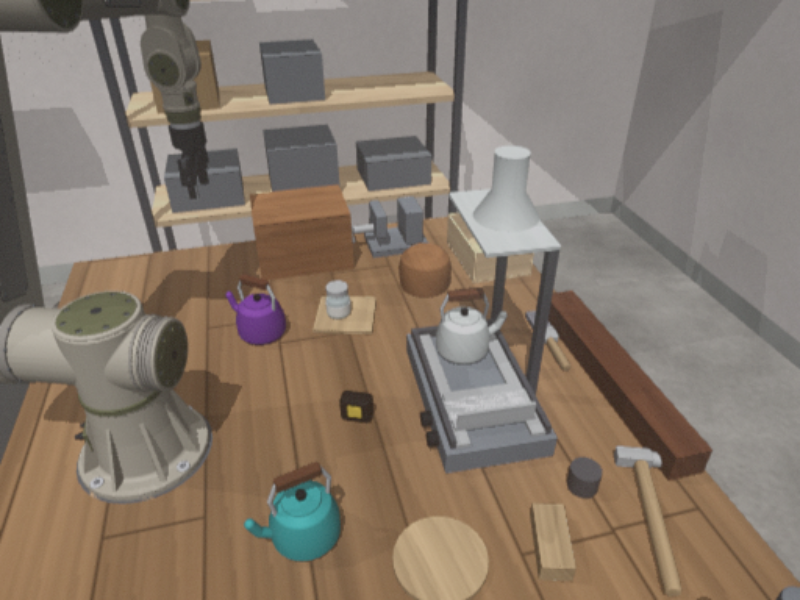

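View pics/top0.png

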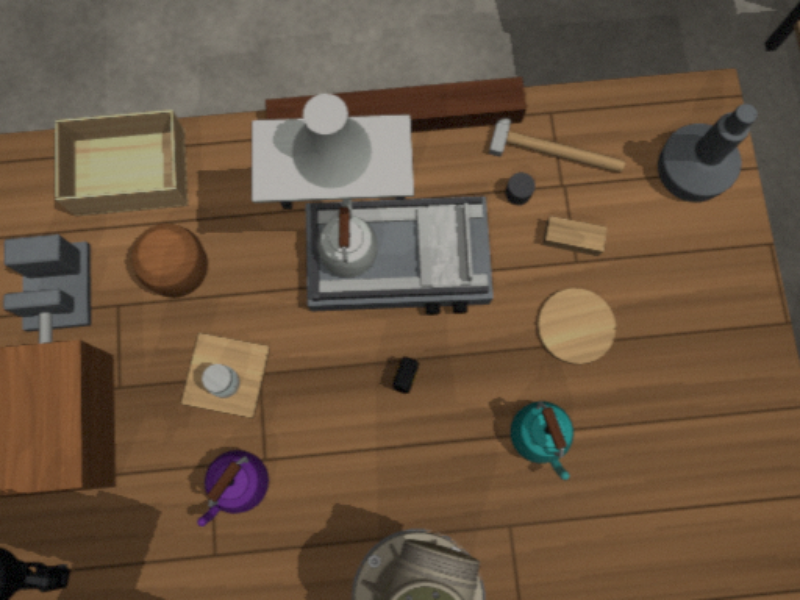

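The kettle candidates, as side / top pixels at 800x600, are purple (260,318)/(235,482), teal (304,515)/(543,432) and bare aluminium (463,335)/(347,245). The last fits: it is grey metal, and it stands on the burner under the hood. The round board is at side (440,558), top (577,326). The shutter plate is at top (443,246). I'll confirm with enlarged crops.

```bash
cat > h.py <<'E'
import numpy as np,cv2,pickle
def ray(c,uv):
    K,T=c["mtx"],c["cam_to_world"]
    p=np.linalg.inv(K)@np.array([uv[0],uv[1],1.]);d=T[:3,:3]@np.array([p[0],-p[1],-p[2]])
    return T[:3,3],d/np.linalg.norm(d)
def onz(c,uv,z):
    o,d=ray(c,uv);return o+d*(z-o[2])/d[2]
def tri(rs):
    A=sum(np.eye(3)-np.outer(d,d) for o,d in rs);b=sum((np.eye(3)-np.outer(d,d))@o for o,d in rs)
    return np.linalg.solve(A,b)
def proj(c,P):
    q=np.linalg.inv(c["cam_to_world"])@np.append(P,1);q=c["mtx"]@np.array([q[0],-q[1],-q[2]]);return q[:2]/q[2]
E
python3 - <<'E'
from h import *
d=pickle.load(open("c0.pkl","rb"))
t=d["top"]["img"];s=d["side"]["img"]
cv2.imwrite("pics/tc.png",cv2.resize(t[118:206,185:320,::-1],None,fx=5.9,fy=5.9,interpolation=cv2.INTER_CUBIC))
cv2.imwrite("pics/sc.png",cv2.resize(s[175:300,245:365,::-1],None,fx=4.8,fy=4.8,interpolation=cv2.INTER_CUBIC))
# round board
for n,(x0,y0,x1,y1) in {"top":(335,178,402,240),"side":(240,320,325,384)}.items():
    im=d[n]["img"];hsv=cv2.cvtColor(im,cv2.COLOR_RGB2HSV).astype(int)
    b=hsv[209,369] if n=="top" else hsv[357,282]
    m=((abs(hsv[...,0]-b[0])<6)&(abs(hsv[...,2]-b[2])<40)&(abs(hsv[...,1]-b[1])<45)).astype(np.uint8)
    k=np.zeros_like(m);k[y0:y1,x0:x1]=m[y0:y1,x0:x1]
    c=max(cv2.findContours(k,0,2)[0],key=cv2.contourArea)
    P=np.array([onz(d[n],p[0],.012)[:2] for p in c]);P32=(P*1000).astype(np.float32)
    print(n,b,cv2.fitEllipse(P32),cv2.contourArea(c))
E
```

```text
top [ 17 107 176] ((453.12066650390625, -350.55224609375), (134.84547424316406, 163.0900115966797), 25.26563262939453) 1793.5
side [ 18  84 185] ((462.3866882324219, -340.25042724609375), (152.23687744140625, 181.26156616210938), 158.7091522216797) 3384.0
```

View pics/tc.png

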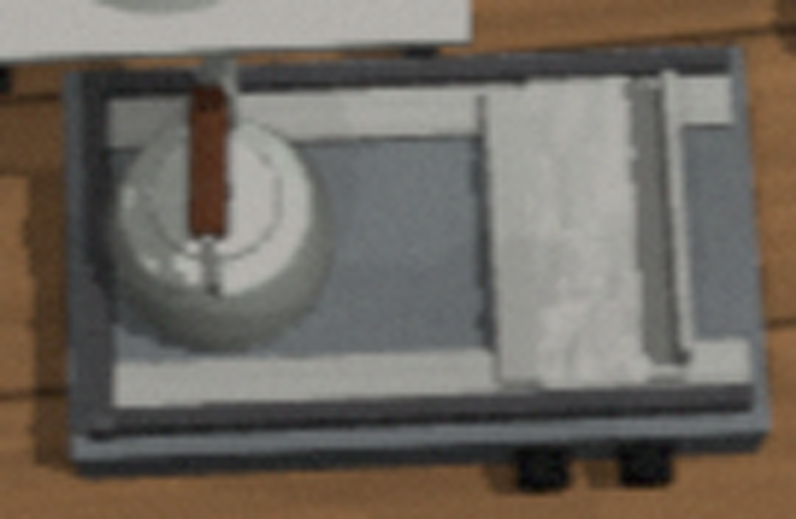

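View pics/sc.png

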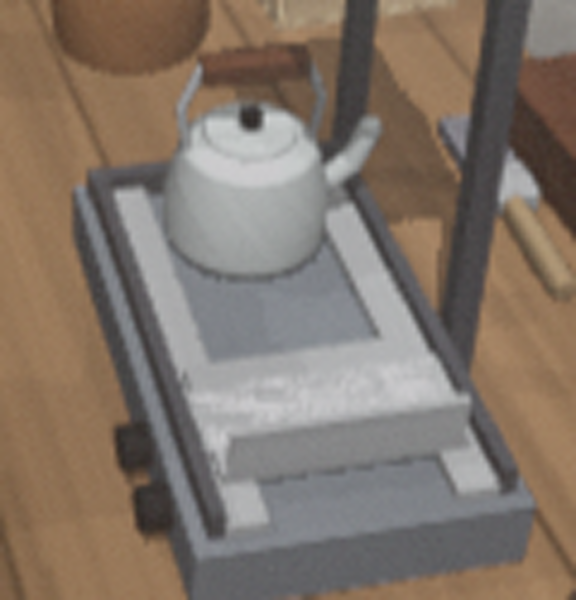

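The crops confirm the aluminium kettle on the burner. In the top crop its handle ends are at (213,88) and (207,237). In the side crop the bar runs (202,68) to (308,60) and the spout points towards +x. The tab's rear face in the side crop has corners (228,435), (470,402), (470,440) and (228,475). Next I'll turn these into positions.

Run:
```python
from h import *
np.set_printoptions(precision=4,suppress=True)
d=pickle.load(open("c0.pkl","rb"));T,S=d["top"],d["side"]
t=lambda x,y:(x/5.9+185-.4,y/5.9+118-.4)
s=lambda x,y:(x/4.8+245-.4,y/4.8+175-.4)
for n,(x0,y0,x1,y1) in {"top":(335,178,402,240),"side":(240,322,325,384)}.items():
    im=d[n]["img"];hsv=cv2.cvtColor(im,cv2.COLOR_RGB2HSV)[y0:y1,x0:x1]
    g=hsv[...,2]; th,m=cv2.threshold(g,0,1,cv2.THRESH_OTSU)
    m=cv2.morphologyEx(m,cv2.MORPH_OPEN,np.ones((5,5),np.uint8))
    c=cv2.convexHull(max(cv2.findContours(m,0,2)[0],key=cv2.contourArea))
    P=np.array([onz(d[n],p[0]+[x0,y0],.012)[:2]*1000 for p in c if p[0][1]+y0<382],np.float32)
    # circle lsq
    A=np.c_[2*P,np.ones(len(P))];r=np.linalg.lstsq(A,(P**2).sum(1),rcond=None)[0]
    print(n,th,r[:2],np.sqrt(r[2]+r[0]**2+r[1]**2),cv2.fitEllipse(P))
print("handle near/far z.197:",onz(T,t(207,237),.197),onz(T,t(213,88),.197))
ht=tri([ray(T,t(210,163)),ray(S,s(255,64))]);print("handle tri",ht)
print("knob tri",tri([ray(T,t(210,192)),ray(S,s(251,113))]))
print("handle side z.188",onz(S,s(202,68),.188),onz(S,s(308,60),.188))
print("box corners near-right,far-right,nearleft",onz(T,t(768,432),.05),onz(T,t(743,47),.05),onz(T,t(73,460),.05))
print("box side: ",onz(S,s(193,566),.05),onz(S,s(532,510),.05),onz(S,s(75,190),.05))
print("tab tri R",tri([ray(T,t(665,72)),ray(S,s(470,402))]),"L",tri([ray(T,t(690,362)),ray(S,s(228,435))]))
print("tab side z.096",onz(S,s(470,402),.096),onz(S,s(228,435),.096))
print("tab top",onz(T,t(675,72),.096),onz(T,t(692,360),.096), onz(T,t(660,72),.096),onz(T,t(680,360),.096))
print("guide near inner top z.07 ",onz(T,t(110,408),.07),onz(T,t(750,388),.07),"ledges",onz(T,t(115,405),.058),onz(T,t(750,383),.058), onz(T,t(107,97),.058),onz(T,t(733,78),.058))
print("hood front", onz(T,t(0,62),.335),onz(T,t(470,40),.335), "full",onz(T,(252*.64,199*.64),.345),onz(T,(413*.64,194*.64),.345))
```

```text
top 142.0 [ 450.4447 -344.3758] 70.42658556874413 ((450.46063232421875, -344.3785400390625), (140.29188537597656, 141.55445861816406), 66.33572387695312)
side 162.0 [ 451.5055 -344.0282] 71.12371249878596 ((451.4569396972656, -344.1880798339844), (141.67417907714844, 143.2084197998047), 171.75765991210938)
handle near/far z.197: [0.5859 0.0692 0.197 ] [0.6544 0.0608 0.197 ]
handle tri [0.6236 0.0651 0.1892]
knob tri [0.6235 0.0673 0.1498]
handle side z.188 [0.592  0.0714 0.188 ] [0.6592 0.0628 0.188 ]
box corners near-right,far-right,nearleft [ 0.5075 -0.1878  0.05  ] [ 0.7041 -0.2002  0.05  ] [0.5261 0.1475 0.05  ]
box side:  [ 0.5057 -0.1954  0.05  ] [ 0.7023 -0.2052  0.05  ] [0.5286 0.1429 0.05  ]
tab tri R [ 0.6814 -0.1546  0.0907] L [ 0.537  -0.1487  0.0953]
tab side z.096 [ 0.6797 -0.1593  0.096 ] [ 0.5392 -0.1491  0.096 ]
tab top [ 0.678  -0.1584  0.096 ] [ 0.5352 -0.1493  0.096 ] [ 0.6787 -0.1512  0.096 ] [ 0.5358 -0.1437  0.096 ]
guide near inner top z.07  [0.5451 0.1264 0.07  ] [ 0.5253 -0.1788  0.07  ] ledges [0.5494 0.1247 0.058 ] [ 0.5306 -0.1809  0.058 ] [0.7057 0.1166 0.058 ] [ 0.6856 -0.1919  0.058 ]
hood front [0.6228 0.1403 0.335 ] [ 0.614  -0.0454  0.335 ] full [0.626  0.1928 0.345 ] [ 0.6107 -0.0449  0.345 ]
```

```bash
cat >> h.py <<'E'
from scipy.spatial.transform import Rotation as Ro
def pose(a,psi,flip=1):
    a,p=np.radians([a,psi]);z=np.array([np.sin(a)*np.cos(p),np.sin(a)*np.sin(p),-np.cos(a)])
    y=flip*np.array([-np.sin(p),np.cos(p),0]);x=np.cross(y,z)
    return z,Ro.from_matrix(np.c_[x,y,z]).as_euler("xyz",degrees=True)
E
python3 - <<'E'
from h import *
from rig import kinematics as k
np.set_printoptions(precision=1,suppress=True)
d=pickle.load(open("c0.pkl","rb"));T,S=d["top"],d["side"]
f=lambda x,y:(x*.64,y*.64)
print("teal mm",1000*tri([ray(T,f(553,427)),ray(S,f(299,477))]),"tape",1000*onz(T,f(405,375),.055))
H=np.array([.6237,.0655,.188]);B=np.array([.451,-.344,.150])
for fl in(1,-1):
  for a in(35,40,45):
    z,o=pose(a,-7.2,fl);print("grasp",fl,a,*[k.inverse_kinematics(H+z*(.0187-b)+[0,0,l],o) for b,l in((0,0),(.12,0),(0,.04))])
  for psi in(30,0,-15,-37,-70,-90):
    z,o=pose(40,psi,fl);print("place",fl,psi,k.inverse_kinematics(B+z*.0187,o),k.inverse_kinematics(B+z*.0187+[0,0,.12],o))
  z,o=pose(30,-3.45,fl);print("push",fl,k.inverse_kinematics([.607,-.19,.077],o),k.inverse_kinematics([.619,.02,.077],o))
E
```

```text
teal mm [ 263.4 -247.   135.7] tape [382.  -15.7  55. ]
grasp 1 35 [  0.7   3.6 -35.7  15.9  -4.5   6.5] [  2.1  -8.8 -32.4  31.7  -5.3   7.6] [  0.7   1.3 -31.9  22.1  -4.5   6.5]
grasp 1 40 [  1.1   2.1 -41.    7.1  -5.3   6.3] [  2.8 -12.  -39.   23.4  -6.4   7.7] [  1.1  -0.6 -37.3  13.6  -5.3   6.3]
grasp 1 45 [  1.4   1.3 -46.2  -2.2  -6.1   6.1] [  3.5 -14.6 -45.5  14.6  -7.5   7.6] [  1.4  -1.9 -42.5   4.7  -6.1   6.1]
place 1 30 [-64.7  19.8 -19.4  54.8  39.8 -96.1] [-64.7  14.5  -8.6  70.8  39.8 -96.1]
place 1 0 [-62.4   5.7 -39.6  23.4  34.7 -55.7] [-62.4  -1.3 -28.1  42.   34.7 -55.7]
place 1 -15 [-58.5   0.9 -46.9  10.9  26.2 -36. ] [-58.5  -7.  -34.9  30.8  26.2 -36. ]
place 1 -37 [-49.4  -2.  -51.8   0.8   8.   -9.6] [-49.4 -10.8 -39.5  21.9   8.   -9.6]
place 1 -70 [-34.9   2.9 -45.6   7.1 -21.7  28.3] [-34.9  -5.2 -33.9  26.8 -21.7  28.3]
place 1 -90 [-29.5   9.9 -34.8  22.9 -34.   53.6] [-29.5   3.2 -23.7  40.7 -34.   53.6]
push 1 [-31.   12.7 -37.1  13.1  13.4 -24.3] [ -6.3  10.4 -40.9   8.8   1.4  -2.4]
grasp -1 35 [   0.7    3.6  -35.7   15.9   -4.5 -173.5] [   2
[... 309 characters left out ...]
.6   -7.5 -172.4] [   1.4   -1.9  -42.5    4.7   -6.1 -173.9]
place -1 30 [-64.7  19.8 -19.4  54.8  39.8  83.9] [-64.7  14.5  -8.6  70.8  39.8  83.9]
place -1 0 [-62.4   5.7 -39.6  23.4  34.7 124.3] [-62.4  -1.3 -28.1  42.   34.7 124.3]
place -1 -15 [-58.5   0.9 -46.9  10.9  26.2 144. ] [-58.5  -7.  -34.9  30.8  26.2 144. ]
place -1 -37 [-49.4  -2.  -51.8   0.8   8.  170.4] [-49.4 -10.8 -39.5  21.9   8.  170.4]
place -1 -70 [ -34.9    2.9  -45.6    7.1  -21.7 -151.7] [ -34.9   -5.2  -33.9   26.8  -21.7 -151.7]
place -1 -90 [ -29.5    9.9  -34.8   22.9  -34.  -126.4] [ -29.5    3.2  -23.7   40.7  -34.  -126.4]
push -1 [-31.   12.7 -37.1  13.1  13.4 155.7] [ -6.3  10.4 -40.9   8.8   1.4 177.6]
```

Run:
```python
from h import *
from rig import arm,sensors,imaging
np.set_printoptions(precision=3,suppress=True)
H=np.array([.6237,.0655,.188]);z,o=pose(40,-7.2)
arm.set_gripper(1.0,60)
arm.movep(H+z*(.0187-.12),o)
arm.move_linear(H+z*.0187,v=.08)
g=sensors.get_obs();print(g["time_s"],g["tool_pos"],H+z*.0187,g["wrist_force"])
c=imaging.camera("side");cv2.imwrite("pics/g1.png",cv2.resize(c["img"][130:260,230:380,::-1],None,fx=4.6,fy=4.6,interpolation=cv2.INTER_CUBIC))
```

```text
4.25 [0.636 0.064 0.174] [0.636 0.064 0.174] [ 0.584 -0.548 -0.345]
```

View pics/g1.png

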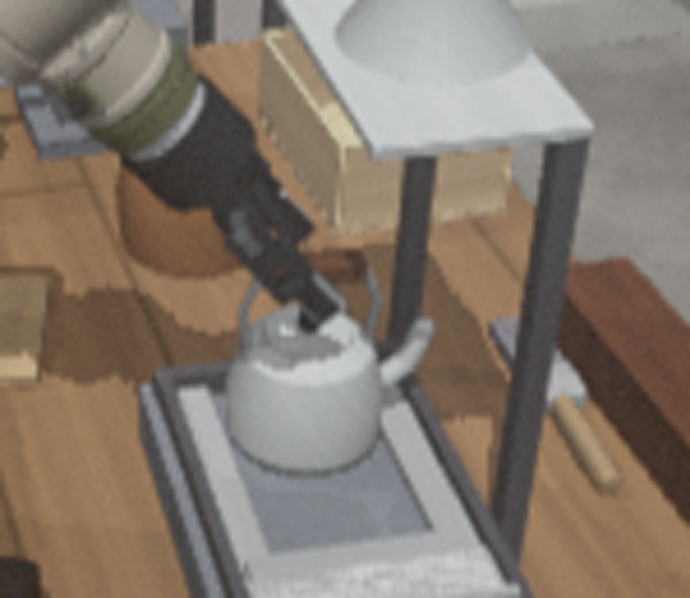

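The crop shows the fingers around the handle bar, with the near finger tip at about (315,315) and the bar at (345,265). The hand is well clear of the hood edge, so I'll grip, lift slightly and pull out.

```bash
python3 - <<'E'
from h import *
from rig import arm,sensors,imaging
np.set_printoptions(precision=3,suppress=True)
def p(n):
    g=sensors.get_obs();print(n,round(g["time_s"],2),g["tool_pos"],g["wrist_force"],g["ft_torque"],round(g["gripper_width"],3),g["gripper_force"])
H=np.array([.6237,.0655,.188]);z,o=pose(40,-7.2);P=H+z*.0187
arm.set_gripper(0.0,70);p("grip")
arm.move_linear(P+[0,0,.035],v=.05);p("lift");arm.dwell(.2)
arm.move_linear(P+[-.15,0,.045],v=.1);p("back")
arm.move_linear(P+[-.18,-.03,.13],v=.1);p("up")
for n in("side","top"):
    c=imaging.camera(n);cv2.imwrite(f"pics/{n}2.png",c["img"][:,:,::-1])
E
python3 -c "
import cv2,numpy as np
a=cv2.imread('pics/side2.png')[100:330,150:400];b=cv2.imread('pics/top2.png')[90:320,130:380]
cv2.imwrite('pics/m2.png',cv2.resize(np.hstack([a,b]),(800,368)))"
```

```text
grip 4.92 [0.636 0.064 0.174] [-0.582  0.245  1.337] [0.161 0.543 0.   ] 0.2 68.40275645256042
lift 5.78 [0.635 0.064 0.208] [-0.783  0.628 -5.666] [0.124 1.426 0.018] 0.202 68.0860698223114
back 7.62 [0.486 0.064 0.219] [-0.134 -0.718 -5.281] [ 0.2    1.325 -0.014] 0.203 68.08510065078735
up 8.72 [0.455 0.034 0.303] [ 0.929  0.222 -6.224] [0.2   1.399 0.014] 0.201 68.14206719398499
```

View pics/m2.png

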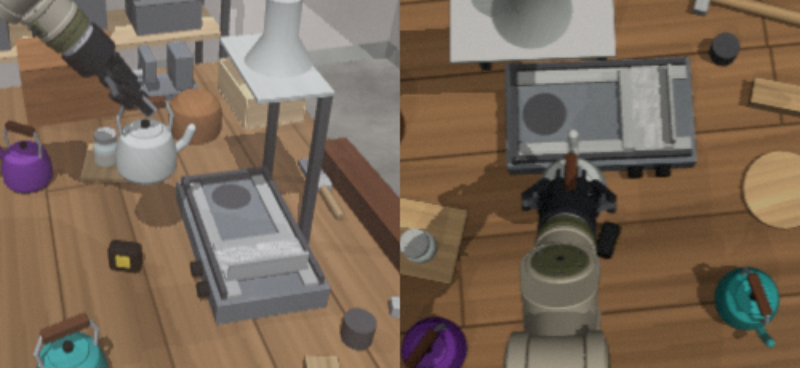

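The kettle hangs upright in the grip at side (145,150), top (570,180), and the burner is empty. Next I'll carry it to the board.

```bash
python3 - <<'E'
from h import *
from rig import arm,sensors,imaging
np.set_printoptions(precision=3,suppress=True)
def p(n):
    g=sensors.get_obs();print(n,round(g["time_s"],2),g["tool_pos"],g["wrist_force"],round(g["gripper_width"],3));return g
B=np.array([.451,-.344,.150]);z,o=pose(40,-60);P=B+z*.0187
arm.move_linear(P+[0,0,.14],o,v=.12);p("over")
arm.move_linear(P+[0,0,.025],v=.1);p("low")
for n in("side","top"):
    c=imaging.camera(n);cv2.imwrite(f"pics/{n}3.png",c["img"][:,:,::-1])
E
python3 -c "
import cv2,numpy as np
a=cv2.imread('pics/side3.png')[234:384,200:350];b=cv2.imread('pics/top3.png')[140:290,300:450]
cv2.imwrite('pics/m3.png',cv2.resize(np.hstack([a,b]),(800,400)))"
```

```text
over 12.22 [ 0.457 -0.354  0.276] [-0.197 -0.245 -6.349] 0.199
low 13.52 [ 0.458 -0.355  0.162] [ 0.77   0.053 -5.797] 0.201
```

View pics/m3.png

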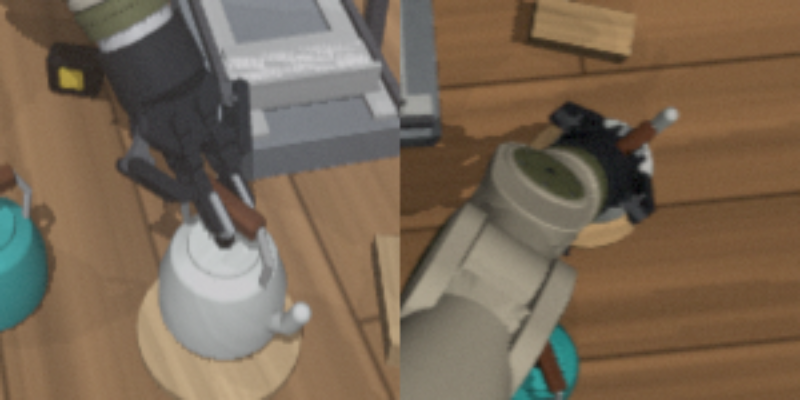

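The kettle hovers over the board at side crop (220,300), with the board under it at (220,340); its height accounts for the shift. I'll lower it in small steps until the wrist force shows contact.

```bash
python3 - <<'E'
from h import *
from rig import arm,sensors,imaging
np.set_printoptions(precision=3,suppress=True)
def p(n):
    g=sensors.get_obs();print(n,round(g["time_s"],2),g["tool_pos"],g["wrist_force"],round(g["gripper_width"],3),g["gripper_force"]);return g
B=np.array([.451,-.344,.150]);z,o=pose(40,-60);P=B+z*.0187
arm.move_linear(P+[0,0,.006],v=.05)
h=.006
while h>-.006:
    h-=.001;arm.move_linear(P+[0,0,h],v=.02)
    f=np.mean([sensors.get_obs()["wrist_force"][2] for _ in range(3)])
    print(round(h,3),round(f,2),end="; ")
    if f>-3.5:break
arm.set_gripper(0.45);p("open1")
arm.set_gripper(1.0);p("open")
arm.dwell(.2)
Q=np.array(sensors.get_obs()["tool_pos"])
arm.move_linear(Q-z*.13,v=.1);p("away")
arm.move_linear(Q-z*.13+[0.03,.10,.10],v=.15)
for n in("side","top"):
    c=imaging.camera(n);cv2.imwrite(f"pics/{n}4.png",c["img"][:,:,::-1])
E
python3 -c "
import cv2,numpy as np
a=cv2.imread('pics/side4.png')[184:384,200:400];b=cv2.imread('pics/top4.png')[90:290,250:450]
cv2.imwrite('pics/m4.png',cv2.resize(np.hstack([a,b]),(800,400)))"
```

```text
0.005 -6.12; 0.004 -6.18; 0.003 -5.27; 0.002 -5.78; 0.001 -5.92; 0.0 -5.09; -0.001 -1.12; open1 16.24 [ 0.457 -0.355  0.135] [-0.021  0.498  0.449] 0.448 0.0
open 16.77 [ 0.457 -0.354  0.135] [-0.635  0.13  -0.043] 0.999 0.0
away 18.42 [ 0.415 -0.282  0.234] [ 1.011 -0.271  0.423] 1.001 0.0
```

View pics/m4.png

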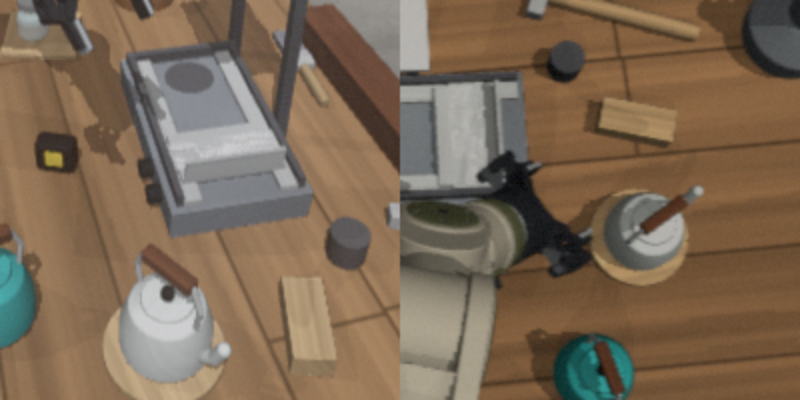

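The kettle stands on the board at side crop (165,330), top crop (648,230), with a rim of board visible all round. Next, shut the fingers and push the tab in force-checked segments.

```bash
python3 - <<'E'
from h import *
from rig import arm,sensors,imaging
np.set_printoptions(precision=3,suppress=True)
d=pickle.load(open("c0.pkl","rb"));k=tri([ray(d["top"],(382,200)),ray(d["side"],(284,318.5))]);print("handle now",k)
O=np.array([.6163,-.0173,0]);ex=np.array([.998,-.0602,0]);ey=np.array([.0602,.998,0])
z,o=pose(30,-3.45)
L=lambda y,h:O+ex*.005+ey*y+[0,0,h]
arm.set_gripper(0.0,40)
arm.move_linear(L(-.185,.22),o,v=.15)
arm.move_linear(L(-.185,.077),v=.08)
g=sensors.get_obs();f0=g["wrist_force"];print(g["time_s"],g["tool_pos"],f0)
y=-.185
while y<.045:
    y+=.015 if y<.005 else .002
    arm.move_linear(L(y,.077),v=.06 if y<.01 else .03)
    g=sensors.get_obs();f=(g["wrist_force"]-f0);print(round(y,3),f,end="; ")
    if abs(f@ey)>14 : break
print(g["time_s"],g["tool_pos"],(g["tool_pos"]-O)@ey)
for n in("side","top"):
    c=imaging.camera(n);cv2.imwrite(f"pics/{n}5.png",c["img"][:,:,::-1])
E
python3 -c "
import cv2,numpy as np
a=cv2.imread('pics/side5.png')[150:310,220:380];b=cv2.imread('pics/top5.png')[80:240,170:330]
cv2.imwrite('pics/m5.png',cv2.resize(np.hstack([a,b]),(800,400)))"
```

```text
handle now [ 0.448 -0.345  0.151]
23.825 [ 0.611 -0.202  0.078] [0.086 0.043 0.248]
-0.17 [ 0.55  -0.142 -0.621]; -0.155 [-0.244 -0.414  0.134]; -0.14 [ 0.17  -0.711 -0.22 ]; -0.125 [ 0.2   -0.683 -1.09 ]; -0.11 [0.136 0.818 0.556]; -0.095 [ 0.521  0.068 -0.175]; -0.08 [0.866 0.472 0.252]; -0.065 [ 0.817  0.011 -0.418]; -0.05 [ 0.11   0.443 -1.283]; -0.035 [-0.682 -0.564 -0.407]; -0.02 [-0.567  0.116 -1.008]; -0.005 [-0.077 -0.104  0.135]; 0.01 [ 0.082 -0.701  0.19 ]; 0.012 [ 0.633 -1.166 -0.935]; 0.014 [-0.072 -2.237 -0.547]; 0.016 [ 0.243 -1.45  -0.037]; 0.018 [ 0.427 -1.965 -0.045]; 0.02 [-0.649 -1.09  -0.169]; 0.022 [-0.294 -0.903 -0.43 ]; 0.024 [-0.476 -0.576 -0.558]; 0.026 [-0.805 -1.374 -0.225]; 0.028 [ 0.337 -1.161 -1.12 ]; 0.03 [-0.259 -2.388 -0.095]; 0.032 [ 0.344 -2.743  0.48 ]; 0.034 [ 0.481 -5.083 -0.493]; 0.036 [ 1.032 -8.657  0.604]; 0.038 [ -0.113 -13.687   0.821]; 0.04 [ -1.89  -19.184   3.474]; 33.025 [0.625 0.017 0.078] 0.03481727659427004
```

View pics/m5.png

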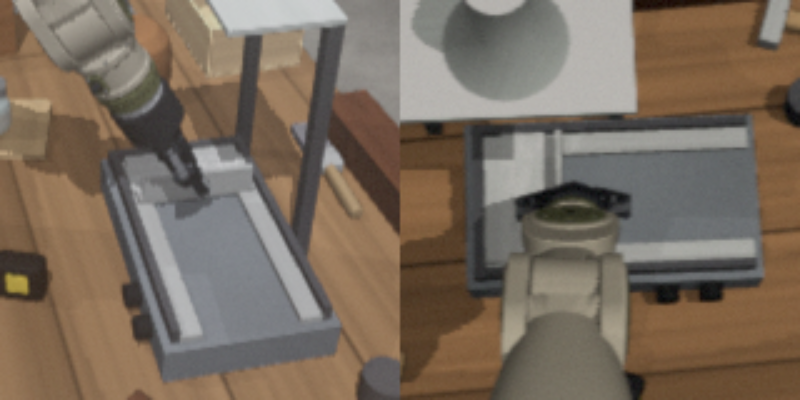

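The wrist force ramped to 19 N with the TCP stalling at local y = 0.035, close to the expected 0.033. The top view shows the plate against the stop at (485,190). Next I'll back off, rise and check.

```bash
python3 - <<'E'
from h import *
from rig import arm,sensors,imaging
np.set_printoptions(precision=3,suppress=True)
O=np.array([.6163,-.0173,0]);ex=np.array([.998,-.0602,0]);ey=np.array([.0602,.998,0])
L=lambda x,y,h:O+ex*x+ey*y+[0,0,h]
arm.move_linear(L(.005,-.03,.077),v=.06)
arm.move_linear(L(-.12,-.06,.25),v=.15)
arm.move_linear(L(-.26,-.03,.30),v=.15)
g=sensors.get_obs();print(g["time_s"],g["tool_pos"],g["wrist_force"])
for n in("side","top"):
    c=imaging.camera(n);cv2.imwrite(f"pics/{n}6.png",c["img"][:,:,::-1])
E
python3 -c "
import cv2,numpy as np
a=cv2.imread('pics/side6.png')[184:384,200:400];b=cv2.imread('pics/top6.png')[90:240,180:330]
cv2.imwrite('pics/m6.png',np.hstack([cv2.resize(a,(400,400)),cv2.resize(b,(400,400))]))"
```

```text
37.1833 [ 0.355 -0.032  0.3  ] [-0.938 -0.728 -0.549]
```

View pics/m6.png

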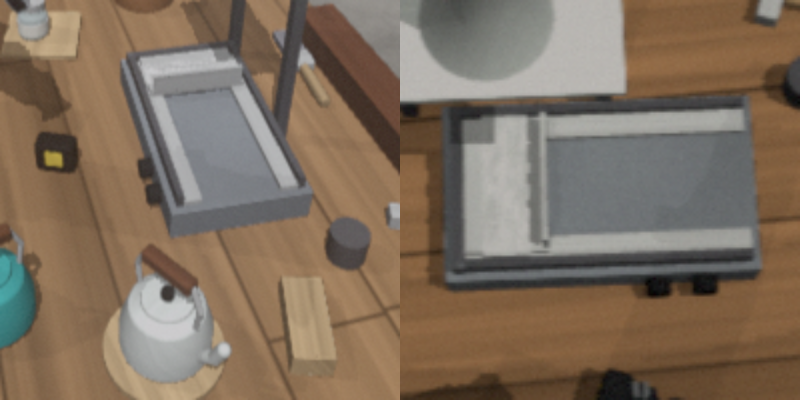

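The plate is flush against the stop at top crop (463,185), its tab is square at (541,180), and the kettle is upright on the board. Handing in.

```bash
python3 -c "
from rig import order
print(order.close_job())"
```

```text
the job is handed in; nothing more can be done
None
```

The job is handed in at about 37 s on the robot's clock: the final pictures show the kettle upright on the round board and the shutter plate home against its stop, with nothing else seen to move, but no pass/fail result came back.

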